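Open the safety-capped cleaner bottle at a tablet repair bench

TASK

On the repair bench, open the blue board-cleaner bottle in its bench holder: push its white safety cap down against the spring, keep it down while you turn it counter-clockwise (seen from above) until the red pointer faces the yellow mark on the bottle, then lift the cap off. Finish while still holding the cap in the gripper, upright and still, straight above the bottle and about 8 cm above where it sat; do not put it down or let go. Leave the opened tablet, the circuit board, the screwdriver and the small amber jar where they are.

Things in the scene. Friction and masses are not known exactly. Their poses are not given: they have to be found in the camera images.
- bottle: Blue bottle, 76 mm across, in a grey holder on a dark foot 125 x 125 x 12 mm, screwed to the bench: it cannot move. Origin on its axis at bench level, z up, x axis towards the yellow mark. It narrows from 76 mm across at 94 mm height to a collar 43 mm across from 112 to 135 mm height; fingertips have free room beside the collar. White neck 38 mm across up to 147 mm, then a slim seal to 167 mm.
- ledge (a point): Centre of the top of the bottle's collar, 135 mm above the bench, x axis towards the yellow mark. The cap's underside stops here when pushed 5 mm down. Under the cap a spring pushes up with about 4 N, rising to about 10 N at the stop. The cap must be at least 3.5 mm down to pass the lock when turned; keep it down until the pointer is at the mark.
- mark (a point): Yellow release mark: 10 mm wide stripe down the collar and sloping shoulder; point at its middle, 31 mm from the bottle's axis, 103 mm above the bench. The cap lifts off only while its pointer is within about 7 degrees of the mark; a solid stop ends the turn about 9 degrees past the mark. Once at the mark the spring lifts the cap a few mm if it is let up.
- cap_mid (a point): Centre (half-way up) of the white round safety cap, 48 mm across, 28 mm tall, about 30 g, upright on the bottle's axis, its underside 140 mm above the bench when locked. z up, x axis towards its red pointer (a stripe on its top and down its side). At the start it is locked, the pointer 52 to 72 degrees clockwise (from above) of the yellow mark. It may be gripped across any diameter.
- tablet: Bystander: opened tablet shell lying on its face, black with a silver battery, 150 x 240 x 10 mm. Origin at the centre of its underside; the long side runs along its y axis.
- board: Bystander: dark circuit board with metal shields, about 85 x 120 x 5 mm. Origin near the centre of its underside.
- driver_grip (a point): Bystander: screwdriver lying on the bench; point on the handle's middle.
- flux_mid (a point): Bystander: small amber jar with a black lid, 38 mm across, 75 mm tall, standing; point at its centre.
Not all that is in view belongs to the job. What is shaped like the part that bears cap_mid but brown is not meant.

How it is judged (in metres and radians):
On the way, in this order (a step that is already met when the one before it is completed fails the run):
1. the cap is pushed at least 3 mm down on the bottle, before it is turned out of the lock (pointer still more than 40 degrees from the mark) (z of cap_mid in the frame of bottle below 0.151 m and angle between the x axis of cap_mid and the x axis of bottle, either way round above 0.7 rad and horizontal distance between cap_mid and bottle below 0.006 m), for 0.1 s.
2. the cap, still on the neck, is turned until its pointer faces the mark (within 15 degrees) (angle between the x axis of cap_mid and the x axis of bottle, either way round below 0.26 rad and z of cap_mid in the frame of bottle below 0.16 m and horizontal distance between cap_mid and bottle below 0.006 m), for 0.05 s.
At the end, for the whole second after the job is handed in: The cap is held in the fingers (at least 1 N), touching nothing of the bottle, at rest, its centre 45 to 130 mm above where it sat when locked, within 30 mm of the bottle's axis and within 14 degrees of upright; the program ends holding it (z of cap_mid in the frame of bottle between 0.199 and 0.284 m and horizontal distance between cap_mid and bottle below 0.03 m and angle between cap_mid's own z axis and vertical below 0.25 rad and contact force between the fingers and cap above 1 N and contact force between cap and bottle below 0.1 N and linear speed of cap below 0.03 m/s); the arm keeps its last pose, push and grip.
It fails at once if the opened tablet is pushed more than 20 mm from where it lay (distance of tablet from where it was at the start of the episode above 0.02 m).
It fails at once if the circuit board is pushed more than 20 mm from where it lay (distance of board from where it was at the start of the episode above 0.02 m).
It fails at once if the screwdriver is pushed more than 20 mm from where it lay (distance of driver_grip from where it was at the start of the episode above 0.02 m).
It fails at once if the small amber jar is pushed more than 20 mm from where it lay (distance of flux_mid from where it was at the start of the episode above 0.02 m).
It also fails if it takes over 32 s, if anything falls off the work surface, if the arm or the gripper's body presses on something with over 40 N, if the wrist force passes 120 N, or if a joint passes its speed limit or range.

ROBOT

A 7-joint arm with a two-finger parallel gripper is mounted at the origin on the work surface. World frame = base frame: x ahead of the robot, y to its left, z up, the work surface at z = 0. Lengths are in mm, angles in degrees, forces in N, time in s.
With the tool pointing down it reaches from about 350 to 900 mm from the base axis. Payload 8.1 kg.
Tool frame: the origin (TCP) lies on the front face of the gripper's body, between the roots of the fingers; the fingertips stand 73 mm ahead of it and the grasp point (between the pads) lies 54 mm ahead of it; z points along the fingers, y is the line along which they close (so a half turn about z gives the same grasp; the last joint's range is limited). The gripper opens to 85 mm and grips with 20 to 120 N. Pads are 22 mm wide; open, the fingers measure 114 mm over their backs; the gripper's body (76 mm by 85 mm) begins 54 mm behind the grasp point. The pads swing forward as they close: fully open they stand 13 mm farther back than shut.
Start: joints at [-5.879, 24.895, 1.432, 90.138, -0.665, 64.973, -4.303], TCP at [625.01, -0.026, 303.923] pointing down, gripper open.
Joint ranges: [-149.89, 149.89], [-25.12, 119.58], [-72.63, 75.52], [4.76, 147.25], [-75.54, 255.54], [6.69, 114.76], [-157.13, 157.13]. Speed limits (degrees/s): [127.2, 127.2, 172.46, 172.46, 180, 180, 180].

INTERFACE

Orientations are given as a 3x3 rotation matrix whose columns are the frame's x, y, z axes.
In Python, from workcell import robot gives the robot as it stands. The module is installed in compiled form; this text tells all that it offers.
- The arm moves only by the tool drive_tool, never from a script. Its argument "targets" is a list of rows, each a list of 4 numbers: the shift along the tool's x, y, z each as a share of 4 cm, from -1 to 1, then the turn about the tool's z as a share of 0.1 rad, from -1 to 1. A call has 1 to 10 rows; each row shifts and turns the commanded pose from where the row before left it, along the tool's axes as they then stand; what a row does not reach is not made up. A row lasts 1/12 s, in which the tool goes at most 41.7 mm and 7.16 degrees, less where a joint would pass 70% of its speed; a pose out of reach is approached as far as the arm can. A call with a number of a shift or a turn outside -1 to 1 is refused whole. A call with a gripper value outside its range is refused whole. "claw" is the opening, from 0 (shut) to 1 (fully open), set as the call begins (left out, the last holds). The fingers move at their own pace and stop on an object; the grip force is fixed at half the most. Time passes only in rows, so rows that do not move let the fingers close. It gives the time, the measured TCP pose, the force, the opening and the grip force at its end, in the units of the state.
- robot.read_state(): the state, without advancing time (a new reading comes with each control period).
- robot.get_image(name): name is "scene" or "side" or "wrist"; returns the picture (420x560x3 uint8, red, green, blue); there is no depth.
- robot.get_calibration(name): a dict with "camera_matrix" (3x3 intrinsics, pixels), "D" ([k1, k2, p1, p2, k3] as OpenCV has them; the pictures are not rectified), "position" and "rotation" of the camera in the world; the wrist camera has in their place "tool_from_camera" (4x4, takes a point from camera to tool coordinates, whose origin is the TCP and whose axes are the flange's). Camera axes: x right, y up, looking along -z (the intrinsics and any distortion apply to the point x, -y, -z); pixel columns grow to the right and rows downward; lengths in mm; the calibration is good to about 2 mm. A picture is of the moment at which its call begins: read the wrist's pose just before it. get_calibration takes no time and is no camera call.
- robot.sign_off(): hands the job in; it is judged then, once.
The state is a dict: "time": time; "qpos": joint angles; "joint_vel": joint speeds; "joint_torque": joint torques, N m; "eef_pos": TCP position; "ee_rot": TCP orientation; "force": force on the tool from outside, world axes, zero at the start; "wrist_torque": the same for the moment, N m; "grip_width": opening from 0.0 (shut) to 1.0 (fully open); "gripper_force": force on a finger pad.
Only numpy, scipy, OpenCV 4.12 (cv2) and the standard library are available. Lean on these libraries where they do the work, as an engineer would, in place of code of your own. Each camera call takes 0.05 s, during which the arm holds its last target. There are 200 camera calls.

## Working session

There is one attempt and no reset: what is moved stays moved. The work goes in short steps, Python scripts to look and compute and a tool call to move; the robot and the scene stay as the last step left them, time stands still between calls to the robot, and variables do not carry over. Pictures are saved under pics/ and viewed, at most 10 in all, crops included, and the job is handed in when it is done.

Besides the shell and the picture viewer there is one more tool, called after "Request:" by a JSON object that holds its "op" and its "data", one argument or row to a line. drive_tool: Moves the arm, as the interface text tells. Shift numbers are shares of 4 cm and turn numbers shares of 0.1 rad, none past 1 either way. Its arguments: {"type":"object","properties":{"targets":{"type":"array"},"claw":{"type":"number"}},"required":["targets"]}

```bash
mkdir -p pics; python3 - <<'E'
from workcell import robot
import cv2,numpy as np
s=robot.read_state();print(s)
ims=[robot.get_image(n) for n in("scene","side","wrist")]
for n,i in zip(("scene","side","wrist"),ims): cv2.imwrite(f"pics/{n}0.png",i[:,:,::-1])
for n in("scene","side","wrist"):print(n,robot.get_calibration(n))
E
```

```text
{'time': 0.0, 'qpos': array([-5.87992128, 24.93713805,  1.42974419, 90.1894183 , -0.66343653,
       64.97116288, -4.30386524]), 'joint_vel': array([ 0.01055342,  0.04197969,  0.00697691, -0.03063144,  0.04195232,
        0.1088765 ,  0.08813978]), 'joint_torque': array([ 8.97134169e-05, -6.70461059e+01,  1.02531374e+00, -3.16203833e+01,
        1.55155628e-02,  1.25530543e-02, -1.11555586e-06]), 'eef_pos': array([ 6.24617258e+02, -2.57758765e-02,  3.03116063e+02]), 'ee_rot': array([[ 3.60971495e-05,  9.99998793e-01, -1.55344214e-03],
       [ 9.99999988e-01, -3.63349232e-05, -1.53034509e-04],
       [-1.53090769e-04, -1.55343660e-03, -9.99998782e-01]]), 'force': array([ 0.37245574, -0.6186936 , -1.29629337]), 'wrist_torque': array([-0.00234697, -0.01750318,  0.0388683 ]), 'gripper_force': 0.0, 'grip_width': 1.0034975795941752}
scene {'camera_matrix': array([[402.28047424,   0.        , 281.57632243],
       [  0.        , 402.28047424, 208.97811459],
       [  0.        ,   0.        ,   1.        ]]), 'D': array([-0.00468563,  0.        ,  0.        ,  0.        ,  0.        ]), 'p
[... 619 characters left out ...]
35,  0.62033842, -0.7137743 ],
       [ 0.01014749,  0.75702592,  0.65330604]])}
wrist {'camera_matrix': array([[305.91477314,   0.        , 275.58990718],
       [  0.        , 305.91477314, 211.2517305 ],
       [  0.        ,   0.        ,   1.        ]]), 'D': array([-0.06544059,  0.        ,  0.        ,  0.        ,  0.        ]), 'tool_from_camera': array([[ 7.57036497e-04,  9.48877907e-01,  3.15642433e-01,
         8.04837420e+01],
       [ 9.99998866e-01, -1.12928128e-03,  9.96426290e-04,
        -1.31068027e+00],
       [ 1.30193598e-03,  3.15641320e-01, -9.48877685e-01,
        -6.99523299e+01],
       [ 0.00000000e+00,  0.00000000e+00,  0.00000000e+00,
         1.00000000e+00]])}
```

View pics/scene0.png

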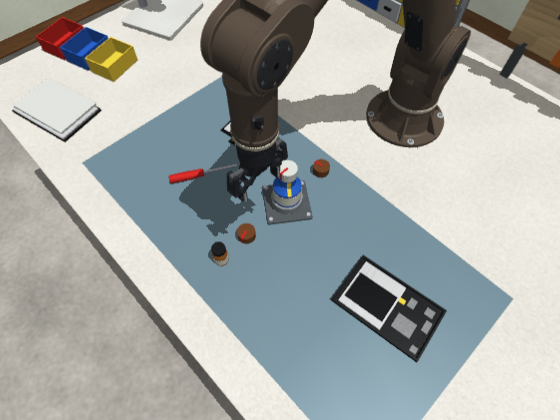

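View pics/side0.png

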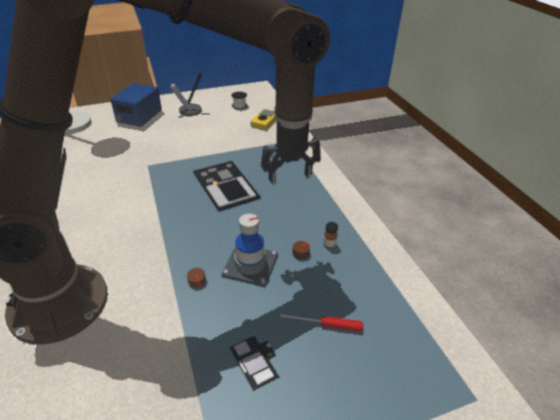

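View pics/wrist0.png

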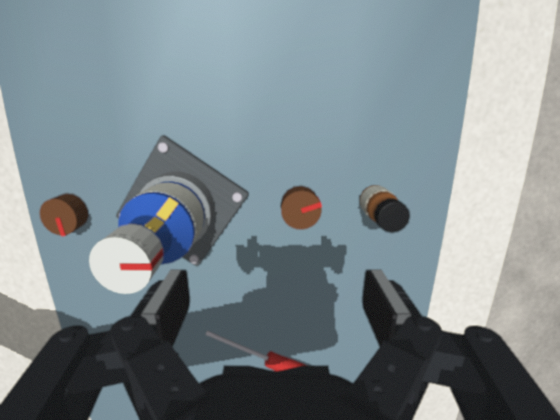

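The wrist picture shows the cap top centred near (122,264). Its red pointer runs to about (151,267), and the yellow stripe runs (150,228)–(173,202). In the scene picture the cap top is near (289,168), and in the side picture near (249,221).

```bash
cat > h.py <<'E'
from workcell import robot
import cv2,numpy as np
def ray(n,uv,s=None):
    c=robot.get_calibration(n)
    p=cv2.undistortPoints(np.array([[uv]],float),c["camera_matrix"],c["D"])[0,0]
    d=np.array([p[0],-p[1],-1])
    if n=="wrist":
        T=c["tool_from_camera"];R=s["ee_rot"]
        return s["eef_pos"]+R@T[:3,3],R@T[:3,:3]@d
    return c["position"],c["rotation"]@d
def at(n,uv,z,s=None):
    o,d=ray(n,uv,s);return (o+d*(z-o[2])/d[2]).round(1)
E
python3 - <<'E'
from h import *
s=robot.read_state()
im=cv2.imread("pics/wrist0.png")
hsv=cv2.cvtColor(im,cv2.COLOR_BGR2HSV)
def blob(m,x0,x1,y0,y1):
    k=np.zeros(m.shape,bool);k[y0:y1,x0:x1]=1;v,u=np.nonzero((m>0)&k);return u,v
m=(hsv[...,2]>170)&(hsv[...,1]<50)
m|=((hsv[...,0]<8)|(hsv[...,0]>172))&(hsv[...,1]>120)
u,v=blob(m.astype(np.uint8),80,158,230,300)
hull=cv2.convexHull(np.c_[u,v].astype(np.int32));e=cv2.fitEllipse(hull);print("cap",e,len(u))
r=((hsv[...,0]<8)|(hsv[...,0]>172))&(hsv[...,1]>120)
u,v=blob(r,80,170,230,300);print("red",u.min(),u.max(),u.mean(),v.mean())
y=(hsv[...,0]>18)&(hsv[...,0]<35)&(hsv[...,1]>120)
u2,v2=blob(y,110,210,180,260);print("yel",u2.mean(),v2.mean(),u2.min(),u2.max(),v2.min(),v2.max())
print("wrist cap",at("wrist",e[0],168,s),"scene",at("scene",(289,168),168),"side",at("side",(249,221),168))
c=at("wrist",e[0],168,s)
# holder foot corner screws
P=[at("wrist",p,12,s) for p in((163,147),(237,197),(195,260))];print(P,(P[0]+P[2])/2)
print("red tip",at("wrist",(120,266),168,s),at("wrist",(150,267),168,s))
print("mark",at("wrist",(u2.mean(),v2.mean()),103,s))
E
```

```text
cap ((122.78634643554688, 264.71246337890625), (56.583335876464844, 71.38480377197266), 103.84274291992188) 2803
red 120 162 141.79310344827587 264.176245210728
yel 162.39875389408098 214.26791277258567 146 176 198 230
wrist cap [505.8 -31.3 168. ] scene [503.4 -29.5 168. ] side [505.  -39.7 168. ]
[array([490. ,  39.7,  12. ]), array([575.3, -21.4,  12. ]), array([ 516., -108.,   12.])] [503.   -34.15  12.  ]
red tip [503.4 -32.4 168. ] [527. -33. 168.]
mark [516.1 -12.7 103. ]
```

Request:
{"op": "drive_tool", "data": {
  "targets": [
    [-0.14,-0.5,0,0],
    [-0.14,-0.5,0,0],
    [-0.14,-0.5,0,0],
    [-0.14,-0.5,0,0],
    [-0.14,-0.5,0,0],
    [-0.12,-0.5,0,0],
    [0,0,0,0],
    [0,0,0,0]
  ],
  "claw": 1
}}

```text
time: 0.82
eef_pos: [504.4, -33.1, 304.1]
ee_rot: [[0.001, 1.0, 0.0], [1.0, -0.001, -0.0], [-0.0, 0.0, -1.0]]
force: [0.1, 0.1, 0.5]
grip_width: 1.003
gripper_force: 0.0
```

```bash
python3 - <<'E'
from h import *
s=robot.read_state();print(s["time"],s["eef_pos"],s["ee_rot"].round(3),s["force"])
im=robot.get_image("wrist")[:,:,::-1];cv2.imwrite("pics/w1.png",im)
import pickle;pickle.dump(s,open("s1.pkl","wb"))
E
```

```text
0.8167 [504.4104983  -33.12321651 304.09980176] [[ 0.001  1.     0.   ]
 [ 1.    -0.001 -0.   ]
 [-0.     0.    -1.   ]] [0.05038498 0.12965949 0.45758228]
```

View pics/w1.png

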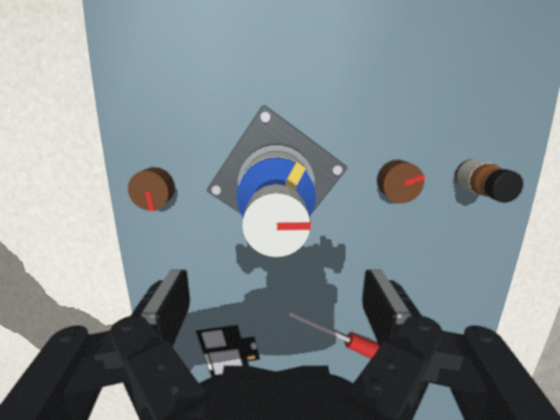

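The cap top is centred near (277,224), with the pointer running right to (310,226). The yellow mark is at about (296,174), and the four foot screws are in view.

```bash
python3 - <<'E'
from h import *
import pickle;s=pickle.load(open("s1.pkl","rb"))
im=cv2.imread("pics/w1.png");hsv=cv2.cvtColor(im,cv2.COLOR_BGR2HSV)
red=((hsv[...,0]<8)|(hsv[...,0]>172))&(hsv[...,1]>120)
w=((hsv[...,2]>185)&(hsv[...,1]<50))|red
def roi(m,x0,x1,y0,y1):
    v,u=np.nonzero(m[y0:y1,x0:x1]);return np.c_[u+x0,v+y0]
e=cv2.fitEllipse(cv2.convexHull(roi(w,235,320,190,262).astype(np.int32)));print(e)
c=at("wrist",e[0],168,s);print("cap",c)
r=roi(red,250,325,200,250);P=np.array([at("wrist",p,168,s) for p in r]);print("red mean",P.mean(0),P.min(0),P.max(0))
y=roi((hsv[...,0]>18)&(hsv[...,0]<35)&(hsv[...,1]>120),270,320,150,195)
m=at("wrist",y.mean(0),103,s);print("mark",m,y.min(0),y.max(0))
for C in (c,np.array([504,-33,0])):
  print("ang ptr",np.degrees(np.arctan2(*(P.mean(0)-C)[1::-1])),"mark",np.degrees(np.arctan2(*(m-C)[1::-1])),np.hypot(*(m-C)[:2]))
Q=np.array([at("wrist",p,12,s) for p in((265,117),(338,170),(216,190))]);print(Q,(Q[1]+Q[2])/2)
E
```

```text
((275.8927001953125, 224.61123657226562), (62.632118225097656, 67.67755889892578), 91.24058532714844)
cap [503.1 -31.3 168. ]
red mean [515.69953704 -32.24398148 168.        ] [504.6 -34.7 168. ] [527.8 -30.1 168. ]
mark [520.7  -7.8 103. ] [287 163] [304 188]
ang ptr -4.284704561467046 mark 53.16913217067551 29.360006811988324
ang ptr 3.6972855069910517 mark 56.46762688183557 30.231275196392254
[[490.7  39.9  12. ]
 [577.5 -21.   12. ]
 [429.9 -45.7  12. ]] [503.7  -33.35  12.  ]
```

Request:
{"op": "drive_tool", "data": {
  "targets": [
    [0.02,-0.02,0.4,0],
    [0,0,0.5,0],
    [0,0,0.5,0],
    [0,0,0.4,0],
    [0,0,0.3,0],
    [0,0,0.2,0],
    [0,0,0.1,0],
    [0,0,0,0],
    [0,0,0,0]
  ]
}}

```text
time: 1.62
eef_pos: [504.8, -31.9, 208.2]
ee_rot: [[-0.0, 1.0, 0.0], [1.0, 0.0, 0.0], [0.0, 0.0, -1.0]]
force: [0.3, 0.0, -0.1]
grip_width: 1.003
gripper_force: 0.0
```

Request:
{"op": "drive_tool", "data": {
  "targets": [
    [0,0,0,0],
    [0,0,0,0],
    [0,0,0,0],
    [0,0,0,0],
    [0,0,0,0],
    [0,0,0,0],
    [0,0,0,0],
    [0,0,0,0],
    [0,0,0,0],
    [0,0,0,0]
  ],
  "claw": 0
}}

```text
time: 2.45
eef_pos: [504.5, -32.0, 208.1]
ee_rot: [[0.0, 1.0, 0.001], [1.0, -0.0, 0.0], [0.0, 0.001, -1.0]]
force: [1.3, 0.7, 4.6]
grip_width: 0.553
gripper_force: 60.8
```

Request:
{"op": "drive_tool", "data": {
  "targets": [
    [0,0,0.05,0],
    [0,0,0.05,0],
    [0,0,0.03,0],
    [0,0,0,0],
    [0,0,0,0],
    [0,0,0,0]
  ]
}}

```text
time: 2.95
eef_pos: [504.5, -32.0, 203.8]
ee_rot: [[0.0, 1.0, 0.001], [1.0, -0.0, 0.0], [0.0, 0.001, -1.0]]
force: [-3.8, -0.0, 16.6]
grip_width: 0.553
gripper_force: 62.1
```

Request:
{"op": "drive_tool", "data": {
  "targets": [
    [0,0,0.03,0],
    [0,0,0,0],
    [0,0,0,0]
  ]
}}

```text
time: 3.2
eef_pos: [504.5, -32.0, 203.6]
ee_rot: [[0.0, 1.0, 0.002], [1.0, -0.0, 0.0], [0.0, 0.002, -1.0]]
force: [-9.5, 0.2, 31.3]
grip_width: 0.549
gripper_force: 63.4
```

Request:
{"op": "drive_tool", "data": {
  "targets": [
    [0,0,-0.015,0],
    [0,0,0,-0.5],
    [0,0,0,-0.7],
    [0,0,0,-0.7],
    [0,0,0,-0.7],
    [0,0,0,-0.7],
    [0,0,0,-0.7],
    [0,0,0,0],
    [0,0,0,0]
  ]
}}

```text
time: 3.95
eef_pos: [505.5, -31.8, 203.7]
ee_rot: [[-0.39, 0.921, 0.004], [0.921, 0.39, 0.0], [-0.001, 0.003, -1.0]]
force: [-0.5, 1.3, 19.3]
grip_width: 0.545
gripper_force: 62.2
```

```bash
python3 - <<'E'
from h import *
s=robot.read_state();print(s["time"],s["eef_pos"],np.degrees(np.arctan2(s["ee_rot"][1,0],s["ee_rot"][0,0])),s["wrist_torque"],s["force"])
a=robot.get_image("scene");b=robot.get_image("side");c=robot.get_image("wrist")
f=lambda i,u,v:cv2.resize(i[v-35:v+35,u-35:u+35,::-1],(250,250),interpolation=cv2.INTER_CUBIC)
cv2.imwrite("pics/c2.png",np.hstack([f(a,289,175),f(b,249,228),cv2.resize(c[120:320,150:400,::-1],(300,250))]))
E
```

```text
3.95 [505.53023998 -31.79757886 203.74279551] 112.9550604742698 [0.14216431 0.36422993 0.08694527] [-0.52731861  1.32184888 19.32233761]
```

View pics/c2.png

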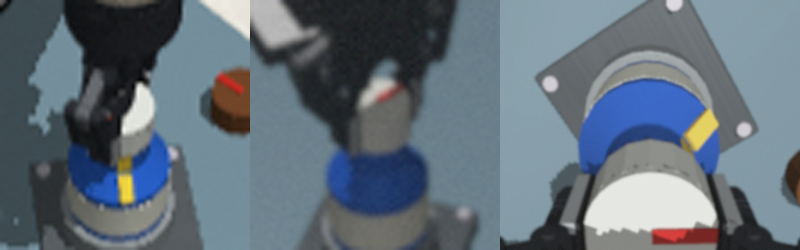

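The crops show the pointer still pointing right in the wrist view, so the cap has turned with the gripper (23°) without slipping. The yellow mark is up and to the right.

Request:
{"op": "drive_tool", "data": {
  "targets": [
    [0,0,0,-0.7],
    [0,0,0,-0.7],
    [0,0,0,-0.7],
    [0,0,0,-0.7],
    [0,0,0,-0.7],
    [0,0,0,-0.7],
    [0,0,0,-0.7],
    [0,0,0,-0.7],
    [0,0,0,0],
    [0,0,0,0]
  ]
}}

```text
time: 4.93
eef_pos: [505.7, -31.6, 203.7]
ee_rot: [[-0.82, 0.573, 0.004], [0.573, 0.82, 0.0], [-0.003, 0.003, -1.0]]
force: [-0.5, 1.9, 18.0]
grip_width: 0.547
gripper_force: 62.1
```

```bash
python3 - <<'E'
from h import *
s=robot.read_state();print(s["time"],s["eef_pos"],np.degrees(np.arctan2(s["ee_rot"][1,0],s["ee_rot"][0,0]))-90,s["wrist_torque"],s["force"])
c=robot.get_image("wrist")
cv2.imwrite("pics/c3.png",cv2.resize(c[120:340,150:400,::-1],(500,440)))
E
```

```text
4.9333 [505.69026082 -31.57960857 203.74184052] 55.050083107384665 [0.19967949 0.22053611 0.11819318] [-0.45770792  1.94710561 18.00410764]
```

View pics/c3.png

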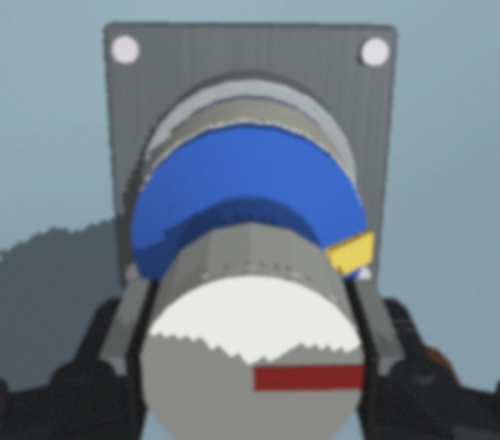

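```bash
python3 - <<'E'
from h import *
s=robot.read_state();R=s["ee_rot"]
t=lambda uv,z:(R.T@(at("wrist",uv,z,s)-s["eef_pos"])).round(1)
px=lambda a,b:(150+a/2,120+b/2)
print("mark",t(px(351,254),103),"upper end",t(px(333,260),112),"lower end",t(px(370,246),95))
S=[t(px(*p),12) for p in((124,50),(375,52),(365,274))];print("screws",S,(S[0]+S[2])/2)
print("red",t(px(255,378),163),t(px(362,377),163))
E
```

```text
mark [  2.2  29.2 100.8] upper end [ 4.5 22.4 91.8] lower end [  1.2  36.6 108.8]
screws [array([ 54.1, -55.2, 191.4]), array([ 53.3,  50.9, 191.7]), array([-50.9,  52.9, 192. ])] [  1.6   -1.15 191.7 ]
red [ 0.9 -0.6 40.7] [ 1.  22.5 40.8]
```

The pointer and the mark agree to about 1–2°, so I'm lifting.

Request:
{"op": "drive_tool", "data": {
  "targets": [
    [0,0,-0.1,0],
    [0,0,-0.1,0],
    [0,0,-0.1,0],
    [0,0,-0.15,0],
    [0,0,-0.15,0],
    [0,0,0,0]
  ]
}}

```text
time: 5.48
eef_pos: [504.3, -32.1, 227.0]
ee_rot: [[-0.819, 0.574, 0.001], [0.574, 0.819, -0.0], [-0.001, 0.0, -1.0]]
force: [0.4, 0.1, 0.4]
grip_width: 0.551
gripper_force: 61.5
```

Request:
{"op": "drive_tool", "data": {
  "targets": [
    [0,0,-0.25,0],
    [0,0,-0.35,0],
    [0,0,-0.35,0],
    [0,0,-0.3,0],
    [0,0,-0.2,0],
    [0,0,-0.07,0],
    [0,0,0,0],
    [0,0,0,0],
    [0,0,0,0],
    [0,0,0,0]
  ]
}}

```text
time: 6.32
eef_pos: [503.9, -32.0, 286.2]
ee_rot: [[-0.819, 0.574, -0.001], [0.574, 0.819, 0.0], [0.001, -0.001, -1.0]]
force: [-0.4, -0.4, 0.7]
grip_width: 0.55
gripper_force: 61.6
```

```bash
python3 - <<'E'
from h import *
b=robot.get_image("side");c=robot.get_image("wrist")
cv2.imwrite("pics/c4.png",np.hstack([cv2.resize(b[140:300,180:320,::-1],(350,400)),cv2.resize(c[100:340,150:400,::-1],(417,400))]))
E
```

```text
(no output)
```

View pics/c4.png

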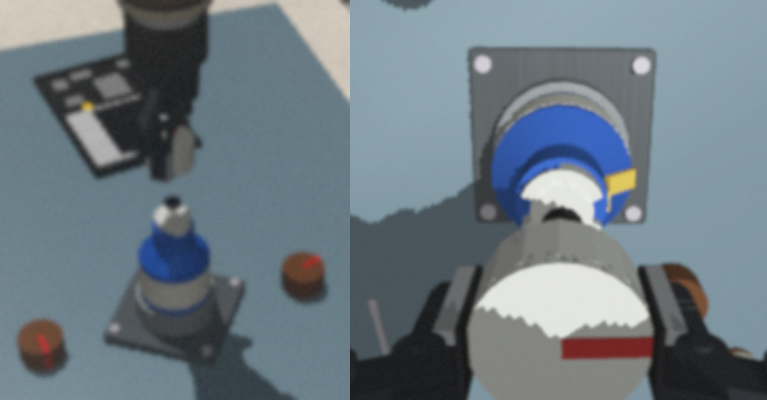

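The cap is off and held upright in the fingers. The open neck shows below it, at about (172,212) in the side crop.

```bash
python3 -c "
from workcell import robot
print(robot.sign_off())"
```

```text
the job is handed in; nothing more can be done
None
```

The cap was pushed down, turned to the mark and lifted off, and the job is handed in with the gripper holding it upright about 78 mm above its seat, over the bottle; no verdict came back.

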